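# Clamp the lens gauge and hold its recessed zero button

### The job

On the lens gauge, first clamp the sliding reading head where it stands by turning the black clamp knob clockwise until it stops. Then take the blue stylus out of its wooden stand, reach its steel tip through the yellow-ringed hole in the top of the head and press the recessed red zero button fully down, and finish there: the program ends with the gripper still holding the stylus and the stylus still holding the button down. Do not press the button before the head is clamped, do not shift the head along its rail, and leave the red cup, the jar and the lens blank alone.

Things in the scene. Friction and masses are not known exactly. Their poses are not given: they have to be found in the camera images.
- gauge: Lens gauge, the fixed grey bed, 100 x 380 x 22 mm, bolted to the bench; origin at the centre of its underside on the bench, x across the bed, y along the rail, z up. A white reading head (80 mm in x, 130 mm in y, its flat top 95 mm above the bench) slides on it along y. An amber lens stands in a cradle at the bed's -y end, up to 85 mm above the bench.
- head (a joint): Where the reading head stands on the rail, m along the bed's y, -0.07 to 0.07 (0: middle of the bed). It starts somewhere between; sliding it takes about 9 N before it is clamped, more afterwards. It must stay where it is.
- hole (a point): Centre of the round hole in the top face of the reading head, at the level of that top face (95 mm above the bench), ringed in yellow. Hole diameter 14 mm, going straight down; the red button lies inside, its top 20 mm below this point when not pressed. x and y axes as the gauge's, z up. It sits 35 mm towards +y from the middle of the head; the clamp knob's axis is 68 mm away, towards -y.
- zero (a joint): Travel of the red zero button in m: 0 up, 0.005 fully down. A spring pushes it back up: 1.2 N to start moving, 4 N fully down, and then it meets a hard stop.
- zero_top (a point): Centre of the top of the red zero button (12 mm diameter), down inside the hole; moves down as it is pressed. z up.
- clamp (a joint): Angle of the clamp knob in rad: 0 fully loose, 1.4 at the stop, fully clamped; it grows as the knob turns clockwise seen from above. It starts between 0 and 0.3 and stays where it is left; the torque is 0.12 to 0.2 N m. A brass shoe at the foot of the head comes down onto the bed as it turns.
- clamp_grip (a point): Point on the vertical axis of the black clamp knob, in its upright grip bar: the bar is 40 mm long along this point's x axis, 14 mm thick along this point's y axis, its top 7 mm above this point and its foot 23 mm below it, where a round 42 mm disc carries it. The point is 132 mm above the bench, 37 mm above the top of the head. The axes turn with the knob; z up.
- stand: Wooden stand for the stylus, a block 50 x 50 x 60 mm fixed to the bench; origin at the centre of its underside. A hole 8 mm wide and 50 mm deep in its top centre holds the stylus upright.
- stylus: The blue stylus, 155 mm long, 40 to 85 g, loose, standing tip down in the stand. Origin at the tip of its steel rod, z along it towards the handle.
- stylus_grip (a point): Middle of the stylus's blue handle, 110 mm above its tip: a round handle 16 mm in diameter, from 68 to 150 mm above the tip, good to grip from above. z along the stylus, upward. At the start it is 120 mm above the bench.
- stylus_tip (a point): End of the stylus's steel rod, 6 mm in diameter and 55 mm long. z along the stylus towards the handle. At the start it rests 10 mm above the bench, 50 mm deep in the stand.
- cup_mid (a point): Red plastic cup, 68 mm in diameter, 75 mm tall, loose on the bench, half-way up; leave alone.
- jar_mid (a point): Small amber jar with a white label and cap, 52 mm in diameter, 60 mm tall, loose on the bench, half-way up; leave alone.
- blank_mid (a point): Greenish lens blank, a disc of 70 mm diameter and 12 mm thick lying loose on the bench beyond the gauge, half-way up; leave alone.
There are look-alikes about, which are no part of the job. Of the things like the stand, leave any that is green or purple; of the rest the larger one is meant.

How it is judged:
By the outcome, as a careful person would: the job done as asked, in the order asked, and still so for the second after the job is handed in, while the arm keeps its last pose, push and grip.
It also fails if it takes over 53 s, if anything falls off the work surface, if the arm or the gripper's body presses on something with over 40 N, if the wrist force passes 120 N, or if a joint passes its speed limit or range.

### The arm

A 7-joint arm with a two-finger parallel gripper is mounted at the origin on the work surface. World frame = base frame: x ahead of the robot, y to its left, z up, the work surface at z = 0. Lengths are in m, angles in rad, forces in N, time in s.
With the tool pointing down it reaches from about 0.4 to 0.85 m from the base axis. Payload 10.4 kg.
Tool frame: the origin (TCP) lies at the very end of the fingers, on their centre line; the grasp point (between the pads) lies 19 mm behind it; z points along the fingers, y is the line along which they close (so a half turn about z gives the same grasp; the last joint's range is limited). The gripper opens to 87 mm and grips with 3 to 60 N. Pads are 19 mm wide; open, the fingers measure 117 mm over their backs; the gripper's body (75 mm by 190 mm) begins 51 mm behind the grasp point.
Start: joints at [-1.254, 0.332, -0.065, 1.46, 0.022, 1.35, -0.088], TCP at [0.208, 0.589, 0.223] pointing down, gripper open.
Joint ranges: [-2.6, 2.6], [-0.5, 2.12], [-1.47, 1.34], [0.16, 2.42], [-1.27, 4.41], [0.06, 2.06], [-2.6, 2.6]. Speed limits (rad/s): [2.22, 2.22, 2.79, 2.79, 3.14, 3.14, 3.14].

### API

Orientations are given as a unit quaternion [w, x, y, z].
In Python, from workcell import ctrl gives the robot as it stands. The module is installed in compiled form; this text tells all that it offers. Calls block until the motion is done:
- ctrl.move_to(position, orientation): joint-space move of the TCP to a pose.
- ctrl.servo_line(position, ori=None, v=0.15, guard=None): straight line of the TCP; ori=None keeps the orientation; v is the mean speed in m/s. With guard (N) it stops when the force on the tool has changed by that much, and returns True; else False.
- ctrl.move_joints(angles): joint-space move.
- ctrl.let_go() and ctrl.close(strength=None): open the fingers fully, or close them until they stop; strength is the grip in N (None keeps the last).
- ctrl.sleep(seconds).
- ctrl.solve_ik(position, orientation): joint angles nearest the present ones, or None.
- ctrl.read_state(): the state.
- ctrl.grab_frame(name): name is "scene" or "top" or "wrist"; returns (picture, depth): 480x640x3 uint8, red, green, blue; 480x640 float32, m along the optical axis (not along the pixel's ray), 0 where there is no reading.
- ctrl.camera_info(name): a dict with "fx", "fy", "cx", "cy" (pixels), "rvec" (rotation vector, rad) and "tvec" (3), from world to camera coordinates, as OpenCV has them. Camera axes: x right, y down, z forward; pixel columns grow to the right and rows downward; lengths in m; the calibration is good to about 2 mm. A picture is of the moment at which its call begins: read the wrist's pose just before it. camera_info takes no time and is no camera call; for the wrist camera it gives the pose at the moment of the call.
A pose or a line that the arm cannot do raises ctrl.Unreachable and nothing moves.
- ctrl.sign_off(): hands the job in; it is judged then, once.
The state is a dict: "clock": time; "q": joint angles; "qvel": joint speeds; "joint_efforts": joint torques, N m; "eef_pos": TCP position; "orientation": TCP orientation; "wrist_force": force on the tool from outside, world axes, zero at the start; "ft_torque": the same for the moment, N m; "grip_width": finger opening in m; "gripper_force": force on a finger pad.
Only numpy, scipy, OpenCV 4.12 (cv2) and the standard library are available. Lean on these libraries where they do the work, as an engineer would, in place of code of your own. Each camera call takes 0.05 s, during which the arm holds its last target. There are 200 camera calls.

## Working session

There is one attempt and no reset: what is moved stays moved. The work goes in short steps, each a Python script; the robot and the scene stay as the last script left them, time stands still between calls to the robot, and variables do not carry over. Pictures are saved under pics/ and viewed, at most 10 in all, crops included, and the job is handed in when it is done.

```bash
mkdir -p pics
cat > h.py <<'E'
import numpy as np, cv2
from workcell import ctrl
def cam(n):
    c=ctrl.camera_info(n); R=cv2.Rodrigues(np.array(c["rvec"],float))[0]
    return c,R,np.array(c["tvec"],float).ravel()
def ray(n,u,v,z,C=None):
    c,R,t=C or cam(n); o=-R.T@t
    d=R.T@np.array([(u-c["cx"])/c["fx"],(v-c["cy"])/c["fy"],1.])
    return o+d*(z-o[2])/d[2]
def proj(n,p,C=None):
    c,R,t=C or cam(n); q=R@np.array(p)+t
    return q[0]/q[2]*c["fx"]+c["cx"],q[1]/q[2]*c["fy"]+c["cy"]
def cloud(n,D,C=None):
    c,R,t=C or cam(n); v,u=np.mgrid[:D.shape[0],:D.shape[1]]
    P=np.stack([(u-c["cx"])/c["fx"]*D,(v-c["cy"])/c["fy"]*D,D],-1)
    W=(P-t)@R; W[D==0]=np.nan; return W
def save(f,im): cv2.imwrite("pics/"+f,cv2.cvtColor(im,cv2.COLOR_RGB2BGR))
def down(yaw):  # tool y axis at angle: tool x at world yaw, z down
    x=np.array([np.cos(yaw),np.sin(yaw),0]);z=np.array([0,0,-1.]);y=np.cross(z,x)
    from scipy.spatial.transform import Rotation as Ro
    q=Ro.from_matrix(np.stack([x,y,z],1)).as_quat(); return [q[3],q[0],q[1],q[2]]
E
python3 - <<'E'
from h import *
for n in ("scene","top"):
    im,D=ctrl.grab_frame(n); save(n+"0.png",im); np.savez(n+"0.npz",im=im,D=D)
    c,R,t=cam(n); print(n,-R.T@t,c["fx"],R[2])
s=ctrl.read_state(); print(s["clock"],s["orientation"],s["eef_pos"])
E
```

```text
scene [ 0.92574941 -0.51154366  0.70726548] 458.9942867051757 [-0.43975744  0.55025173 -0.70981437]
top [ 0.46740539 -0.0404511   0.9001186 ] 460.4898041257828 [ 0.10796087 -0.01194282 -0.99408341]
0.1 [-8.26015774e-05  1.69076001e-01  9.85602819e-01 -6.18631548e-04] [0.20819676 0.58894463 0.22185368]
```

View pics/top0.png

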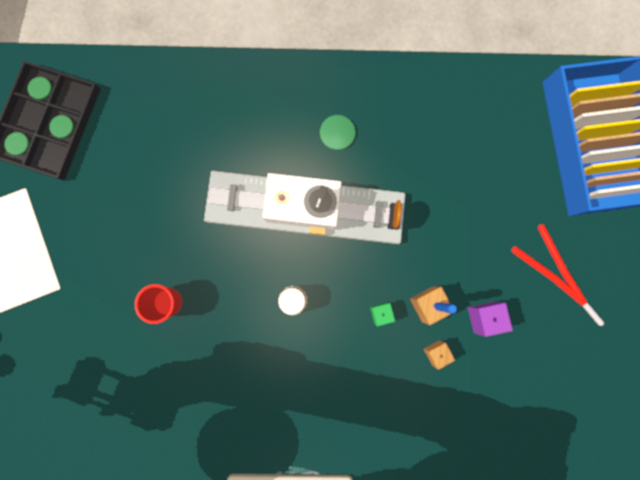

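View pics/scene0.png

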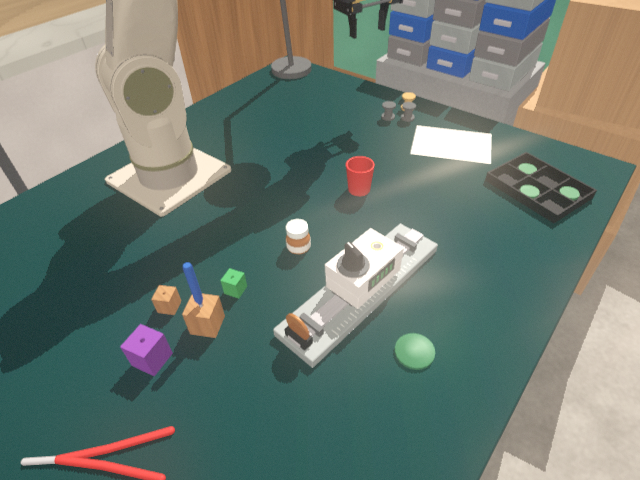

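The top view shows the ringed hole at (282,198), the knob at (320,202) and the stylus in the larger orange stand at (432,305), with its top at (447,308). Stand candidates are green (383,315), purple (491,319), small orange (440,355) and large orange (432,305). I choose the large orange one and check it with a close crop and measurements.

Run:
```python
from h import *
Z=np.load("top0.npz"); S=np.load("scene0.npz")
im,D=Z["im"],Z["D"]
a=cv2.resize(im[165:250,190:420],None,fx=3.4,fy=3.4,interpolation=cv2.INTER_CUBIC)
b=cv2.resize(im[275:345,400:520],None,fx=3.4,fy=3.4,interpolation=cv2.INTER_CUBIC)
out=np.zeros((a.shape[0]+b.shape[0],a.shape[1],3),np.uint8); out[:a.shape[0]]=a; out[a.shape[0]:,:b.shape[1]]=b
s=cv2.resize(S["im"][215:305,315:435],(382,238),interpolation=cv2.INTER_CUBIC)
out[a.shape[0]:,b.shape[1]:b.shape[1]+374]=s[:,:374][:b.shape[0]]
save("crop1.png",out)
def mask(im,lo,hi,box):
    h=cv2.cvtColor(im,cv2.COLOR_RGB2HSV); m=cv2.inRange(h,np.array(lo),np.array(hi)); k=np.zeros_like(m); x0,y0,x1,y1=box; k[y0:y1,x0:x1]=1
    return m*k
def cen(m): 
    v,u=np.nonzero(m); return (u.mean(),v.mean(),len(u)) if len(u) else None
for n,F,rb,sb in (("top",Z,(262,180,305,220),(400,280,470,330)),("scene",S,(360,230,400,262),(170,250,225,320))):
    W=cloud(n,F["D"])
    y=mask(F["im"],(20,90,100),(35,255,255),rb); c=cen(y); print(n,"ring",c, c and ray(n,c[0],c[1],.095))
    b=mask(F["im"],(105,120,60),(125,255,255),sb); print(" blue",cen(b)); w=W[b>0]
    print("  zmax",np.nanmax(w[:,2])); 
    for lo,hi in((.08,.1),(.1,.12),(.12,.14),(.14,.155),(.155,.17)):
        k=(w[:,2]>lo)&(w[:,2]<hi); print("  ",lo,k.sum(),np.nanmean(w[k],0) if k.any() else '')
    o=mask(F["im"],(5,80,80),(20,255,255),(400,280,470,335) if n=="top" else (180,285,228,340))
    w=W[o>0]; k=(w[:,2]>.052)&(w[:,2]<.068); print(" stand top",k.sum(),np.nanmean(w[k],0))
    if n=="top":
        r=cv2.minAreaRect(w[k][:,:2].astype(np.float32)*1000); print(r)
        k=(W[...,2]>.125)&(W[...,2]<.15); k[:,:300]=0;k[:,345:]=0;k[:170]=0;k[240:]=0
        print("bar",k.sum(),np.nanmean(W[k],0),cv2.minAreaRect(W[k][:,:2].astype(np.float32)*1000))
        k=(W[...,2]>.09)&(W[...,2]<.1)&(np.abs(W[...,0]-.55)<.2);k[:,:250]=0;k[:,360:]=0; print("headtop",cv2.minAreaRect(W[k][:,:2].astype(np.float32)*1000))
        k=(W[...,2]>.015)&(W[...,2]<.03);k[:,:190]=0;k[:,420:]=0;k[:165]=0;k[250:]=0; print("bed",cv2.minAreaRect(W[k][:,:2].astype(np.float32)*1000))
```

```text
top ring None None
 blue (np.float64(446.7256097560976), np.float64(307.4939024390244), 164)
  zmax 0.16744016294820352
   0.08 8 [ 0.43206932 -0.25047529  0.09428611]
   0.1 19 [ 0.43275046 -0.25092399  0.11016609]
   0.12 25 [ 0.43242987 -0.25102985  0.13023451]
   0.14 19 [ 0.43305419 -0.25134844  0.14774602]
   0.155 82 [ 0.43203706 -0.25626628  0.16389571]
 stand top 638 [ 0.43247467 -0.25290349  0.0604101 ]
((431.7139892578125, -257.3910827636719), (50.24760818481445, 50.39836120605469), 27.5163631439209)
bar 206 [ 0.61084772 -0.04609673  0.13894023] ((611.8941650390625, -46.14530944824219), (13.912026405334473, 40.03257751464844), 70.90284729003906)
headtop ((615.53515625, -13.209190368652344), (130.17684936523438, 81.3342056274414), 84.59850311279297)
bed ((614.5346069335938, -17.367752075195312), (380.6953430175781, 101.14891052246094), 84.4389419555664)
scene ring None None
 blue (np.float64(192.15691489361703), np.float64(281.13829787234044), 376)
  zmax 0.16701984588780935
   0.08 58 [ 0.43769809 -0.26194494  0.09049501]
   0.1 72 [ 0.43731123 -0.26171386  0.10987943]
   0.12 82 [ 0.43743861 -0.26168853  0.1299653 ]
   0.14 62 [ 0.43726872 -0.26141337  0.14747485]
   0.155 86 [ 0.43485805 -0.26040949  0.16232762]
 stand top 643 [ 0.43751288 -0.26209827  0.05948258]
```

View pics/crop1.png

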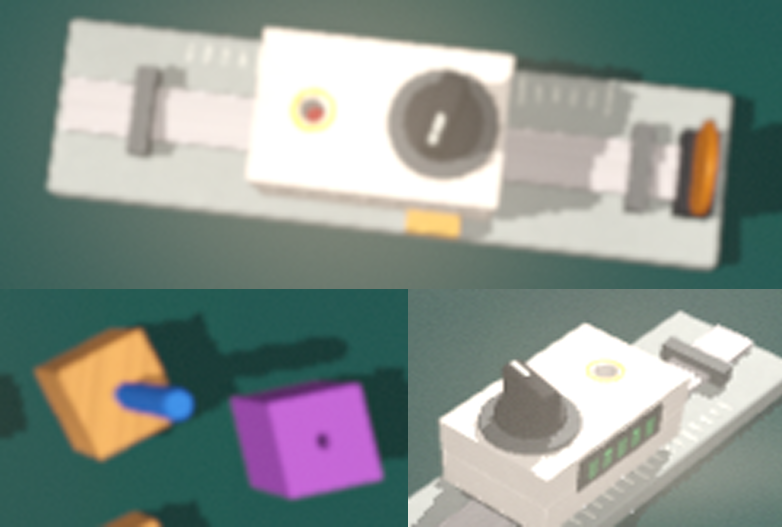

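The crop confirms the bare purple block on the right, the stylus upright in the large orange stand, and the ring, knob and bar on the head. The measured sizes match those given: bar 14x40, head 80x130, bed 100x380, stand 50x50. Next I go above the knob and check with the wrist camera.

Run:
```python
from h import *
Z=np.load("scene0.npz"); W=cloud("scene",Z["D"])
print("hole pix top",proj("top",(.6189,.0216,.095)),"scene",proj("scene",(.6189,.0216,.095)))
k=(W[...,2]>.137)&(W[...,2]<.142)&(abs(W[...,0]-.612)<.04)&(abs(W[...,1]+.046)<.04); print("bar scene",k.sum(),cv2.minAreaRect(W[k][:,:2].astype(np.float32)*1000))
for yaw in (160.9,-19.1):
    for e in (0,-66.7):
        print(yaw+e,np.round(ctrl.solve_ik([.612,-.046,.22],down(np.radians(yaw+e))),2))
ctrl.move_to([.612,-.046,.24],down(np.radians(160.9)))
s=ctrl.read_state(); print(s["clock"],s["q"],s["eef_pos"],s["wrist_force"],s["ft_torque"])
C=cam("wrist"); im,D=ctrl.grab_frame("wrist"); save("w1.png",im); np.savez("w1.npz",im=im,D=D)
W=cloud("wrist",D,C); 
k=(W[...,2]>.134)&(W[...,2]<.144)&(abs(W[...,0]-.612)<.03)&(abs(W[...,1]+.046)<.03); print("bar",k.sum(),np.nanmean(W[k],0),cv2.minAreaRect(W[k][:,:2].astype(np.float32)*1000))
k=(W[...,2]>.09)&(W[...,2]<.1)&(abs(W[...,0]-.615)<.06)&(abs(W[...,1])<.1); print("head",k.sum(),np.nanmean(W[k][:,2]),cv2.minAreaRect(W[k][:,:2].astype(np.float32)*1000))
print("hole pix",proj("wrist",(.6189,.0216,.095),C))
```

```text
hole pix top (np.float64(281.6746613012258), np.float64(196.8453061469764)) scene (np.float64(376.88313377011275), np.float64(245.6438904317365))
bar scene 125 ((613.2566528320312, -48.932777404785156), (13.246108055114746, 40.855873107910156), 69.81564331054688)
160.9 [-0.53  0.35  0.68  1.53 -0.23  1.34  1.41]
94.2 [-0.53  0.35  0.69  1.53 -0.23  1.34  0.25]
-19.1 [-0.6   0.38  0.78  1.53 -0.27  1.34 -1.7 ]
-85.80000000000001 [-0.88  0.64  1.32  1.54 -0.62  1.45 -2.6 ]
2.7583 [-0.53332319  0.34244668  0.6862526   1.49933868 -0.21883858  1.37797569
  1.40543851] [ 0.61210545 -0.04485371  0.23985628] [ 0.06836217  0.10233105 -0.34219189] [ 0.04191044 -0.01854579 -0.01695326]
bar 807 [ 0.61178583 -0.04720709  0.13862025] ((612.6333618164062, -47.295589447021484), (13.670358657836914, 39.021148681640625), 70.46731567382812)
head 8793 0.09516447083651113 ((616.58837890625, -14.685638427734375), (130.57369995117188, 80.54134368896484), 84.38478088378906)
hole pix (np.float64(393.1297136673908), np.float64(206.57121667252113))
```

View pics/w1.png

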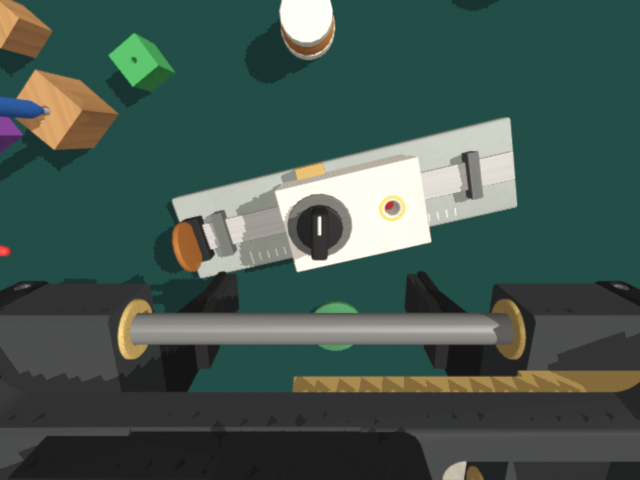

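The wrist view shows the ring at (392,207), where I predicted (393,207), and the bar at (319,230). All three cameras agree to about 2 mm, so I grip the bar softly first and null any lateral force.

Run:
```python
from h import *
o=down(np.radians(160.7)); p=np.array([.6125,-.0473,.117])
ctrl.move_to([p[0],p[1],.165],o)
print(ctrl.servo_line(list(p),o,v=.08,guard=8))
s=ctrl.read_state(); f0=s["wrist_force"]; print(s["clock"],s["eef_pos"]-p,f0)
ctrl.close(3); s=ctrl.read_state(); print(s["clock"],s["grip_width"],s["gripper_force"],s["wrist_force"]-f0,s["ft_torque"],s["eef_pos"]-p)
```

```text
False
3.9583 [ 0.00018258 -0.00014715  0.00021322] [-0.16249446  0.16234223  0.43214557]
5.1333 0.014037480974829045 3.000023608219635 [ 1.37316629 -0.02253926  0.17002233] [ 0.34751635 -0.1185816   0.04091557] [9.70367814e-05 3.72440456e-04 1.48635350e-06]
```

Run:
```python
from h import *
ctrl.close(50); s=ctrl.read_state(); q=np.array(s["q"]); q0=q[6]
print(s["clock"],s["wrist_force"],s["ft_torque"][2])
st=[.35,.35,.2]+[.05]*10
for d in st:
    q[6]-=d; ctrl.move_joints(list(q)); s=ctrl.read_state()
    print(round(s["clock"],2),round(q0-q[6],2),round(q0-s["q"][6],3),np.round(s["wrist_force"],1),np.round(s["ft_torque"],2),np.round(s["eef_pos"],4))
    if abs(s["ft_torque"][2])>.45: break
```

```text
5.35 [ 1.08412875  2.61604069 -0.84490589] -0.037198043322717464
5.78 0.35 0.346 [ 1.8  2.3 -0.3] [ 0.38 -0.22 -0.12] [ 0.6127 -0.0469  0.117 ]
6.2 0.7 0.694 [ 2.5  2.  -1.4] [ 0.51 -0.53 -0.06] [ 0.6128 -0.0468  0.117 ]
6.51 0.9 0.893 [ 2.3  3.7 -2.9] [ 0.55 -0.74 -0.16] [ 0.6128 -0.0468  0.117 ]
6.76 0.95 0.945 [ 4.9  2.9 -2. ] [ 0.67 -0.87 -0.07] [ 0.6128 -0.0467  0.1171]
7.01 1.0 0.996 [ 3.8  3.5 -2.8] [ 0.64 -0.94 -0.06] [ 0.6129 -0.0467  0.1171]
7.26 1.05 1.046 [ 5.5  3.  -2.9] [ 0.68 -0.94 -0.07] [ 0.6129 -0.0467  0.1171]
7.51 1.1 1.096 [ 4.7  3.1 -2.5] [ 0.64 -0.97 -0.06] [ 0.6129 -0.0468  0.1171]
7.76 1.15 1.146 [ 4.1  2.4 -2.3] [ 0.58 -0.99 -0.1 ] [ 0.6129 -0.0467  0.1171]
8.01 1.2 1.195 [ 4.6  2.7 -3. ] [ 0.49 -0.88  0.68] [ 0.6129 -0.0467  0.1171]
```

Run:
```python
from h import *
ctrl.let_go(); s=ctrl.read_state(); p=s["eef_pos"]; print(s["clock"],s["grip_width"])
ctrl.servo_line([p[0],p[1],.165],v=.15); ctrl.move_to([.612,-.02,.24],down(np.radians(94)))
C=cam("wrist"); im,D=ctrl.grab_frame("wrist"); save("w2.png",im)
W=cloud("wrist",D,C)
k=(W[...,2]>.134)&(W[...,2]<.144)&(abs(W[...,0]-.612)<.03)&(abs(W[...,1]+.046)<.03); print("bar",k.sum(),cv2.minAreaRect(W[k][:,:2].astype(np.float32)*1000))
k=(W[...,2]>.09)&(W[...,2]<.1)&(abs(W[...,0]-.615)<.06)&(abs(W[...,1])<.1); print("head",k.sum(),cv2.minAreaRect(W[k][:,:2].astype(np.float32)*1000))
h=cv2.cvtColor(im,cv2.COLOR_RGB2HSV); m=cv2.inRange(h,np.array((18,60,150)),np.array((38,255,255)))
u,v=proj("wrist",(.6189,.0216,.095),C); k=np.zeros_like(m); cv2.circle(k,(int(u),int(v)),30,255,-1); m&=k
r=cv2.minEnclosingCircle(cv2.findNonZero(m)); print("ring",u,v,r,ray("wrist",*r[0],.095,C)); print(ctrl.read_state()["clock"])
# same for scene, top
for n in("top","scene"):
    im,D=ctrl.grab_frame(n); np.savez(n+"1.npz",im=im,D=D)
    h=cv2.cvtColor(im,cv2.COLOR_RGB2HSV); m=cv2.inRange(h,np.array((18,40,150)),np.array((38,255,255)))
    u,v=proj(n,(.6189,.0216,.095)); k=np.zeros_like(m); cv2.circle(k,(int(u),int(v)),12,255,-1); m&=k
    q=cv2.findNonZero(m)
    if q is not None: r=cv2.minEnclosingCircle(q); print(n,len(q),r,ray(n,*r[0],.095))
for yw in (160,94,0,-20): print(yw,ctrl.solve_ik([.432,-.257,.2],down(np.radians(yw))),ctrl.solve_ik([.619,.021,.2],down(np.radians(yw))))
```

```text
9.3667 0.08705282643384665
bar 759 ((613.0706176757812, -47.311336517333984), (13.545171737670898, 39.38528823852539), 4.2619853019714355)
head 8942 ((616.8630981445312, -15.205131530761719), (130.4730224609375, 80.86134338378906), 84.4180908203125)
ring 331.9191313040395 178.49805632170083 ((332.6336364746094, 180.39736938476562), 13.617480278015137) [0.61967098 0.01996488 0.095     ]
10.3
top 329 ((281.129638671875, 196.12962341308594), 11.871184349060059) [0.62016727 0.02259883 0.095     ]
scene 37 ((376.5, 245.5), 5.700977325439453) [0.61811223 0.02149346 0.095     ]
160 [-0.25560776  0.0678302   0.74060186  1.84280808 -0.04822475  1.24903582
  1.7208393 ] [-0.47017155  0.34808473  0.46271816  1.53201323 -0.1587323   1.29890742
  1.23299969]
94 [-0.40318229  0.07325852  0.9001784   1.84774636 -0.06048542  1.24881811
  0.58466247] [-0.60862188  0.37557842  0.64864052  1.53940106 -0.23174388  1.30469972
  0.13738939]
0 [-0.56695559  0.08835455  1.08293384  1.85215849 -0.08225687  1.24895239
 -1.03036599] [-0.79893698  0.45232165  0.93066127  1.54845915 -0.36951246  1.32750302
 -1.39750187]
-20 [-0.61781467  0.09696031  1.14217826  1.85327926 -0.09294286  1.24920984
 -1.36782804] [-0.84122108  0.48108624  1.00212348  1.55026572 -0.41233261  1.33775069
 -1.71424691]
```

View pics/w2.png

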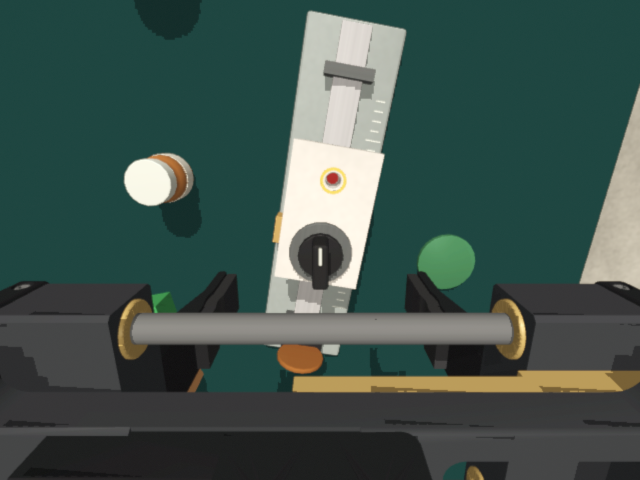

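The wrist view shows the head in place (ring at (332,180)) and the bar now along the rail at (320,262). The clamp angle works out to 1.40 rad, so it is fully clamped. Now I take the stylus.

Run:
```python
from h import *
o=down(np.radians(94)); p=np.array([.4325,-.257,.101])
ctrl.move_to([p[0],p[1],.24],o)
C=cam("wrist"); im,D=ctrl.grab_frame("wrist"); W=cloud("wrist",D,C)
h=cv2.cvtColor(im,cv2.COLOR_RGB2HSV); m=cv2.inRange(h,np.array((105,120,60)),np.array((125,255,255)))>0
k=m&(W[...,2]>.157)&(np.hypot(W[...,0]-p[0],W[...,1]-p[1])<.03); print("top",k.sum(),cv2.minEnclosingCircle(W[k][:,:2].astype(np.float32)*1000) if k.sum()>5 else '')
print(ctrl.servo_line(list(p),o,v=.12,guard=6))
f0=ctrl.read_state()["wrist_force"]
ctrl.close(4); s=ctrl.read_state(); print(s["clock"],s["grip_width"],s["wrist_force"]-f0,s["eef_pos"]-p)
```

```text
top 346 ((441.4453125, -251.49349975585938), 19.46741485595703)
False
14.0417 0.01577532248409962 [-0.3117351   0.41561756  0.32299195] [-1.01368914e-05 -1.41096012e-05 -4.45682344e-06]
```

Run:
```python
from h import *
o=down(np.radians(94)); 
ctrl.close(40); ctrl.servo_line([.4325,-.257,.28],o,v=.12)
s=ctrl.read_state(); print(s["clock"],s["grip_width"],s["wrist_force"])
ctrl.move_to([.6194,.0208,.28],o); s=ctrl.read_state(); print(s["clock"],s["eef_pos"])
out=[]
for n in("scene","wrist"):
    C=cam(n); im,D=ctrl.grab_frame(n); np.savez(n+"2.npz",im=im,D=D); W=cloud(n,D,C)
    print(n,"tip exp px",proj(n,(.6194,.0208,.189),C),"grip",proj(n,(.6194,.0208,.299),C))
    near=np.hypot(W[...,0]-.6194,W[...,1]-.0208)<.03
    for z in np.arange(.18,.275,.01):
        k=near&(W[...,2]>z)&(W[...,2]<z+.01)
        if k.sum(): print(round(z,3),k.sum(),np.round(np.nanmedian(W[k],0),4))
    u,v=map(int,proj(n,(.6194,.0208,.2),C)); u=min(max(u,75),565); v=min(max(v,75),405)
    out.append(cv2.resize(im[v-75:v+75,u-75:u+75],(400,400),interpolation=cv2.INTER_CUBIC)); print("crop",u-75,v-75)
save("tip.png",np.hstack(out))
```

```text
15.9 0.014887537371650498 [ 0.54215567 -0.27531557 -0.7169644 ]
17.1667 [0.61915066 0.0183938  0.28055832]
scene tip exp px (np.float64(379.9962256633324), np.float64(207.7120726144263)) grip (np.float64(384.3892154718825), np.float64(153.86637213222627))
0.19 18 [0.6199 0.0149 0.1964]
0.2 14 [0.6202 0.0148 0.2057]
0.21 15 [0.6203 0.0138 0.2156]
0.22 18 [0.6196 0.0141 0.2245]
0.23 16 [0.6204 0.0147 0.2341]
0.24 14 [0.6203 0.0143 0.2454]
0.25 32 [0.6221 0.0112 0.2562]
0.26 47 [0.6226 0.0105 0.2654]
0.27 45 [0.6217 0.01   0.2748]
crop 305 127
wrist tip exp px (np.float64(321.6191398412647), np.float64(235.89085260857672)) grip (np.float64(322.21279017200084), np.float64(301.7243707311919))
0.19 29 [0.6191 0.0185 0.1955]
0.2 34 [0.6194 0.0185 0.205 ]
0.21 34 [0.6197 0.0186 0.215 ]
0.22 38 [0.619  0.0185 0.2251]
0.23 46 [0.619  0.0186 0.2348]
0.24 17 [0.619  0.0187 0.2415]
0.25 41 [0.6181 0.0231 0.259 ]
0.26 181 [0.6192 0.0228 0.2652]
0.27 207 [0.6187 0.0227 0.2756]
crop 246 165
```

View pics/tip.png

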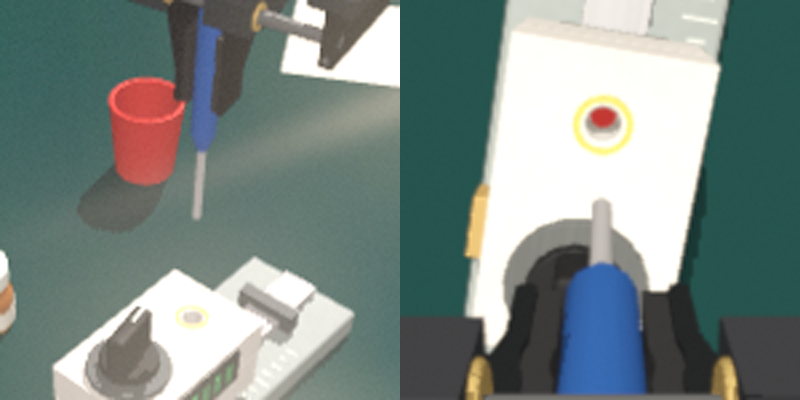

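The crop shows the stylus held vertically with the rod free below the handle, about 2 mm behind the TCP in y. The hole ring is at (603,124) in the right-hand crop.

Run:
```python
from h import *
def rod(n):
    e=ctrl.read_state()["eef_pos"]; C=cam(n); o=-C[1].T@C[2]; im,D=ctrl.grab_frame(n); W=cloud(n,D,C)
    k=(np.hypot(W[...,0]-e[0],W[...,1]-e[1])<.02)&(W[...,2]>e[2]-.085)&(W[...,2]<e[2]-.045)
    w=np.nanmedian(W[k],0); d=w[:2]-o[:2]; return w[:2]+d/np.linalg.norm(d)*.0027, e, np.nanmin(W[k|((np.hypot(W[...,0]-e[0],W[...,1]-e[1])<.012)&(W[...,2]>.16))][:,2])
s=ctrl.read_state(); print("now",s["clock"],s["eef_pos"])
ctrl.servo_line([.6194,.0225,.25],v=.1); ctrl.sleep(.3)
for n in("wrist","scene"):
    r,e,zt=rod(n); print(n,r,e,"off",r-e[:2],"tipz-tcp",zt-e[2])
C=cam("wrist"); im,D=ctrl.grab_frame("wrist")
h=cv2.cvtColor(im,cv2.COLOR_RGB2HSV); m=cv2.inRange(h,np.array((20,60,150)),np.array((38,255,255)))
u,v=proj("wrist",(.6195,.0205,.095),C); k=np.zeros_like(m); cv2.circle(k,(int(u),int(v)),25,255,-1); q=cv2.findNonZero(m&k)
r=cv2.minEnclosingCircle(q); print("ring",u,v,r,ray("wrist",*r[0],.095,C),ctrl.read_state()["clock"])
```

```text
now 17.2667 [0.61914733 0.01858263 0.28071319]
wrist [0.61968554 0.01999197] [0.61961557 0.02246236 0.25049193] off [ 6.99653232e-05 -2.47039090e-03] tipz-tcp -0.09026449891917926
scene [0.61909093 0.02088974] [0.61955857 0.02244947 0.25033738] off [-0.00046764 -0.00155973] tipz-tcp -0.08874514498517852
ring 320.93234768764574 221.90779583201376 ((321.05712890625, 222.22857666015625), 12.371670722961426) [0.61964092 0.02019348 0.095     ] 18.1667
```

The rod axis (0.6194, 0.0204) matches the hole (0.6196, 0.0202). I descend and press.

Run:
```python
from h import *
print(ctrl.servo_line([.6195,.0224,.195],v=.1,guard=4))
ctrl.sleep(.2); f0=ctrl.read_state()["wrist_force"]
print(ctrl.servo_line([.6195,.0224,.170],v=.03,guard=3)); s=ctrl.read_state(); print(s["clock"],s["eef_pos"],s["wrist_force"]-f0)
if np.linalg.norm(s["wrist_force"]-f0)<3:
  z=.170
  while z>.155:
    z-=.001; ctrl.servo_line([.6195,.0224,z],v=.02); ctrl.sleep(.05); s=ctrl.read_state(); f=s["wrist_force"]-f0
    print(round(z,4),round(s["eef_pos"][2],4),np.round(f,2),round(s["clock"],1))
    if f[2]>12 or np.hypot(*f[:2])>8: break
```

```text
False
False
20.05 [0.61963206 0.02235995 0.1702084 ] [-0.18981101  2.03507892  0.230085  ]
0.169 0.169 [-0.36  1.11 -0.07] 20.4
0.168 0.1679 [-0.21  1.4   0.52] 20.6
0.167 0.167 [-0.02  1.86  0.49] 20.9
0.166 0.1661 [ 0.11  1.43 -0.46] 21.2
0.165 0.1651 [-0.51  1.59  1.57] 21.6
0.164 0.1641 [0.01 0.69 1.43] 21.9
0.163 0.1631 [0.89 1.06 1.98] 22.1
0.162 0.1621 [-0.04  1.23  2.93] 22.4
0.161 0.1611 [0.25 1.43 4.42] 22.8
0.16 0.1607 [-0.67  0.46  8.96] 23.1
0.159 0.1604 [-2.66  1.87 13.45] 23.4
```

The force follows the spring from 1.2 N to 4 N over about 5 mm, then rises at the hard stop. I check that it is steady, then hand in.

Run:
```python
from h import *
for _ in range(3):
    ctrl.sleep(.4); s=ctrl.read_state(); print(s["clock"],s["eef_pos"],s["wrist_force"],s["grip_width"])
C=cam("wrist"); im,D=ctrl.grab_frame("wrist"); W=cloud("wrist",D,C)
k=(W[...,2]>.09)&(W[...,2]<.1)&(abs(W[...,0]-.615)<.06)&(abs(W[...,1])<.1); print("head",cv2.minAreaRect(W[k][:,:2].astype(np.float32)*1000))
if s["wrist_force"][2]>7: print(ctrl.sign_off())
```

```text
23.75 [0.61994849 0.02231885 0.16039827] [-2.1472756  -0.63878733 12.56605287] 0.015304269687782293
24.15 [0.6199444  0.02232903 0.16041538] [-1.84705658e+00 -3.67645228e-03  1.30407780e+01] 0.015103656228166394
24.55 [0.61995805 0.02233167 0.1604105 ] [-2.37678332  0.05863727 13.77844493] 0.01541911518913536
head ((616.4400024414062, -13.851654052734375), (128.54446411132812, 80.1671371459961), 84.28178405761719)
the job is handed in; nothing more can be done
None
```

I clamped the head at about 1.40 rad, then pressed the zero button to its hard stop with the stylus. I handed the job in at about 24.6 s with the gripper still holding the stylus down at about 13 N; the head had not measurably shifted.

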